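Vent and open the soap dispenser's jar

TASK

The soap dispenser's jar is to be refilled: push the sprung lever at its side all the way down to its stop and let it come right back up, to let the pressure out. Then unscrew the jar's tight cap anticlockwise, with the jar kept seated in the collar that braces it, and as soon as the threads let go lift the cap just clear. Finish still gripping the cap, level and straight over the mouth with a gap of about two centimetres under it, and leave all the other things where they stand.

Things in the scene. Friction and masses are not known exactly. Their poses are not given: they have to be found in the camera images.
- dispenser: Lever soap dispenser fixed on the counter: foot 135 x 125 mm, square collar (103 mm outside, top 60 mm high) in which the jar stands. Origin: centre of its underside, under the jar's axis; z up, y to the lever's side, -x to the front. Grey pump block 88 mm high at y = 54 to 88 mm, x = +-28; a thin spout runs from it to x = -95 mm at height 70 mm. The collar keeps the jar from turning.
- lever (a joint): Sprung lever, rad: 0 = at rest (up), 0.7 = down at its stop. Springs back to 0 when let go; needs about 2 N at the pad to start, 8 N at the stop. Its pivot lies along the dispenser's x at y = 97 mm, 75 mm high; the arm slopes 0.35 rad up to the pad at rest and 0.35 rad down at the stop.
- lever_pad (a point): Middle of the top face of the lever's black pad, 99 mm from the pivot towards the dispenser's +y; the pad is 36 mm along the dispenser's x, 30 mm along its y, 8 mm thick. Its top is about 116 mm above the counter at rest and 48 mm at the stop. Pushed straight down from above.
- jar_mouth (a point): Centre of the jar's mouth in the plane of the rim, inside the cap at first; z up the jar's axis. Square milky plastic jar 84 x 84 mm, about 0.55 kg, loose, standing 30 mm deep in the snug collar. Rim 122 mm above the jar's underside, 152 mm above the counter; neck with thread 49 mm across; round shoulder (60 mm across) 32 mm below the rim, square body's top 38 mm below it.
- cap_center (a point): Centre (half-way up) of the grey twelve-sided screw cap, 60 mm across, 26 mm high, 60 g; z up its axis. Tight, it is about 2 mm above the mouth. Unscrews anticlockwise from above (0.3 to 0.5 N m), rising 2 mm per rad; stays put if let go half-way. Threads let go 1.55 to 1.8 rad from its start; a stop comes at 2.35. Before that a pull would lift the jar too. Lower edge 13 mm below the point.
- katori_a_mid (a point): Bystander: a steel katori, an open bowl 94 mm across and 38 mm high; the point lies on its axis 19 mm above its underside.
- katori_b_mid (a point): Bystander: a second steel katori, 94 mm across and 38 mm high; the point lies on its axis 19 mm above its underside.
- tumbler_mid (a point): Bystander: a steel tumbler 72 mm across and 100 mm high; the point lies on its axis 50 mm above its underside.
- soap_dish_mid (a point): Bystander: a plastic soap dish 76 x 110 mm with its lid propped half open, 90 mm high over all; the point is in the tray; the point lies on its axis 13 mm above its underside.
- scrub_brush_mid (a point): Bystander: a wooden-backed scrubbing brush 130 x 48 x 38 mm lying on its bristles; the point lies on its axis 19 mm above its underside.
- spare_bottle_mid (a point): Bystander: a white round bottle 56 mm across and 110 mm high; the point lies on its axis 55 mm above its underside.

How it is judged:
By the outcome, as a careful person would: the job done as asked, in the order asked, and still so for the second after the job is handed in, while the arm keeps its last pose, push and grip.
It also fails if it takes over 67 s, if anything falls off the work surface, if the arm or the gripper's body presses on something with over 40 N, if the wrist force passes 120 N, or if a joint passes its speed limit or range.

ROBOT

A 7-joint arm with a two-finger parallel gripper is mounted at the origin on the work surface. World frame = base frame: x ahead of the robot, y to its left, z up, the work surface at z = 0. Lengths are in m, angles in rad, forces in N, time in s.
With the tool pointing down it reaches from about 0.4 to 0.85 m from the base axis. Payload 4.5 kg.
Tool frame: the origin (TCP) lies midway between the tips of the shut fingers; the grasp point (between the pads) lies 19 mm behind it; z points along the fingers, y is the line along which they close (so a half turn about z gives the same grasp; the last joint's range is limited). The gripper opens to 88 mm and grips with 3 to 60 N. Pads are 18 mm wide; open, the fingers measure 123 mm over their backs; the gripper's body (75 mm by 187 mm) begins 45 mm behind the grasp point.
Start: joints at [-1.226, 0.689, -0.195, 1.565, 0.157, 0.902, -0.215], TCP at [0.191, 0.595, 0.239] pointing down, gripper open.
Joint ranges: [-3.01, 3.01], [-0.46, 2.08], [-1.47, 1.51], [0.13, 2.56], [-1, 4.14], [0.04, 2.09], [-2.66, 2.66]. Speed limits (rad/s): [2.57, 2.57, 3.14, 3.14, 3.14, 3.14, 3.14].

INTERFACE

Orientations are given as [roll, pitch, yaw] about the fixed x, y, z axes, in that order (R = Rz(yaw) Ry(pitch) Rx(roll)).
In Python, from plant import arm gives the robot as it stands.
- The arm moves only by the tool step_arm, never from a script. Its argument "plan" is a list of rows, each an object with "dr": the turn, a rotation vector about the tool's x, y, z each as a share of 45 degrees, from -1 to 1, a list of three; "translation": the shift along the tool's x, y, z each as a share of 10 cm, from -1 to 1, a list of three; "claw": the opening, from 0 (shut) to 1 (fully open). A call has 1 to 8 rows; each row is the pose to reach, as a shift and turn from the pose commanded when the call began, along the tool's axes at that moment; what a row does not reach only later rows make up. A row lasts 1/10 s, in which the tool goes at most 50 mm and 8.59 degrees, less where a joint would pass 70% of its speed; a pose out of reach is approached as far as the arm can. A call with a number of a shift or a turn outside -1 to 1 is refused whole. A call with a gripper value outside its range is refused whole. The fingers move at their own pace and stop on an object; "grip_force" is the grip in N (left out, the last holds). Time passes only in rows, so rows that repeat a pose let the fingers close. It gives the time, the measured TCP pose, the force, the opening and the grip force at its end, in the units of the state.
- arm.sense(): the state, without advancing time (a new reading comes with each control period).
- arm.camera(name): name is "side" or "top" or "wrist"; returns a dict with "image" (384x512x3 uint8, red, green, blue), "range_z" (384x512 float32, m along the optical axis (not along the pixel's ray), 0 where there is no reading), "fx", "fy", "cx", "cy" (pixels), "camera_from_world" (4x4, takes a point from world to camera coordinates); the wrist camera has in their place "tool_from_camera" (4x4, takes a point from camera to tool coordinates, whose origin is the TCP and whose axes are the flange's). Camera axes: x right, y down, z forward; pixel columns grow to the right and rows downward; lengths in m; the calibration is good to about 2 mm. A picture is of the moment at which its call begins: read the wrist's pose just before it.
- arm.close_job(): hands the job in; it is judged then, once.
The state is a dict: "clock": time; "joint_pos": joint angles; "joint_vel": joint speeds; "joint_efforts": joint torques, N m; "tcp_pos": TCP position; "orientation": TCP orientation; "wrist_force": force on the tool from outside, world axes, zero at the start; "ft_torque": the same for the moment, N m; "grip_width": opening from 0.0 (shut) to 1.0 (fully open); "grasp_force": force on a finger pad.
Only numpy, scipy, OpenCV 4.12 (cv2) and the standard library are available. Lean on these libraries where they do the work, as an engineer would, in place of code of your own. Each camera call takes 0.05 s, during which the arm holds its last target. There are 200 camera calls.

## Working session

There is one attempt and no reset: what is moved stays moved. The work goes in short steps, Python scripts to look and compute and a tool call to move; the robot and the scene stay as the last step left them, time stands still between calls to the robot, and variables do not carry over. Pictures are saved under pics/ and viewed, at most 10 in all, crops included, and the job is handed in when it is done.

Besides the shell and the picture viewer there is one more tool, called after "Emit:" in YAML: its name, and indented under it one key for each argument. step_arm: Moves the arm, as the interface text tells. Its arguments: {"type":"object","properties":{"plan":{"type":"array"},"grip_force":{"type":"number"}},"required":["plan"]}

```bash
mkdir -p pics; cat > h.py <<'E'
from plant import arm
import numpy as np, cv2
from scipy.spatial.transform import Rotation as R
def snap(n,f):
    c=arm.camera(n); cv2.imwrite('pics/'+f,c['image'][:,:,::-1]); np.savez('/tmp/'+n+'.npz',**c); return c
def cloud(c,T=None):
    z=c['range_z']; v,u=np.mgrid[:384,:512]
    p=np.stack([(u-c['cx'])/c['fx']*z,(v-c['cy'])/c['fy']*z,z],-1)
    W=np.linalg.inv(c['camera_from_world']) if T is None else T
    p=p@W[:3,:3].T+W[:3,3]; p[z==0]=np.nan; return p
E
python3 - <<'E'
from h import *
s=arm.sense();print({k:np.round(v,3) for k,v in s.items()})
a=snap('top','t0.png');b=snap('side','s0.png')
cv2.imwrite('pics/both.png',cv2.resize(np.vstack([a['image'],b['image']])[:,:,::-1],None,fx=.78,fy=.78))
for c in(a,b): print(c['fx'],np.round(np.linalg.inv(c['camera_from_world']),3))
E
```

```text
{'clock': np.float64(0.0), 'joint_pos': array([-1.226,  0.69 , -0.195,  1.566,  0.157,  0.903, -0.215]), 'joint_vel': array([ 0.001, -0.   , -0.002,  0.002, -0.001, -0.001,  0.001]), 'joint_efforts': array([-1.0000e-03, -5.2757e+01, -1.2670e+00, -1.5344e+01, -5.3000e-02,
        6.0000e-03,  0.0000e+00]), 'tcp_pos': array([0.191, 0.594, 0.238]), 'orientation': array([-3.14 ,  0.   ,  2.831]), 'wrist_force': array([ 0.183, -0.624,  0.18 ]), 'ft_torque': array([ 0.042, -0.028,  0.038]), 'grasp_force': np.float64(0.0), 'grip_width': np.float64(0.999)}
496.76033206176544 [[-0.028 -0.996  0.08   0.446]
 [-0.999  0.03   0.029  0.045]
 [-0.031 -0.079 -0.996  1.251]
 [ 0.     0.     0.     1.   ]]
379.1580743056547 [[ 0.806 -0.456  0.377  0.106]
 [-0.591 -0.637  0.494 -0.495]
 [ 0.015 -0.621 -0.783  0.996]
 [ 0.     0.     0.     1.   ]]
```

View pics/both.png

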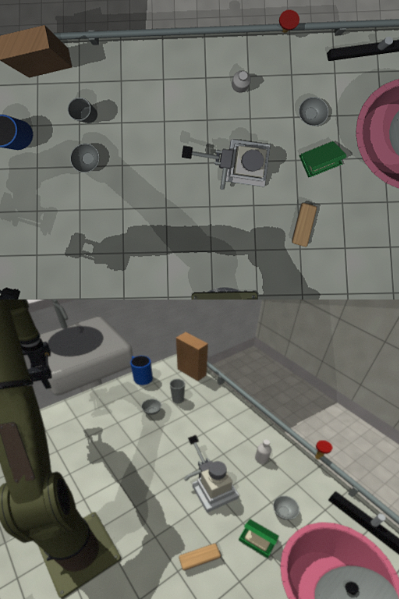

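The picture shows the dispenser at about (245,160), with the round cap at (252,160) and the black lever pad at (187,152). The lever points to +y (left). The katoris, bottle, dish and brush stand clear of it. Next I measure the cap and pad.

```bash
python3 - <<'E'
from h import *
for n in('top','side'):
    c=dict(np.load(f'/tmp/{n}.npz'));p=cloud(c);im=c['image'].astype(int)
    reg=(p[...,0]>.3)&(p[...,0]<.62)&(p[...,1]>-.2)&(p[...,1]<.25)
    m=reg&(p[...,2]>.158)&(p[...,2]<.185)
    q=p[m];print(n,'captop',m.sum(),q.mean(0),np.median(q[:,2]),q.min(0),q.max(0))
    (ctr,rad)=cv2.minEnclosingCircle(q[:,:2].astype(np.float32));print(ctr,rad)
    m=reg&(im.max(-1)<45)&(p[...,2]>.08)&(p[...,2]<.15)
    q=p[m];print('pad',m.sum(),np.median(q,0),q.min(0),q.max(0)); print(cv2.minAreaRect(q[:,:2].astype(np.float32)))
    m=reg&(p[...,2]>.1)&(p[...,2]<.125)&(im.min(-1)>90)
    q=p[m];print('jar',len(q),q.mean(0),cv2.minAreaRect(q[:,:2].astype(np.float32)))
    m=reg&(p[...,2]>.052)&(p[...,2]<.066)
    q=p[m];print('collar',len(q),q.mean(0),cv2.minAreaRect(q[:,:2].astype(np.float32)))
    m=reg&(p[...,2]>.083)&(p[...,2]<.093)
    q=p[m];print('pump',len(q),q.mean(0),cv2.minAreaRect(q[:,:2].astype(np.float32)))
c=dict(np.load('/tmp/top.npz'))
cv2.imwrite('pics/crop.png',cv2.resize(c['image'][110:280,200:400,::-1],None,fx=3,fy=3))
E
```

```text
top captop 607 [ 0.50665794 -0.08796989  0.16602886] 0.16617822588778464 [ 0.47616184 -0.11932288  0.15853265] [ 0.53771538 -0.05818812  0.17255476]
(0.5069500207901001, -0.0885716900229454) 0.03087136335670948
pad 179 [0.53803702 0.09705265 0.11595505] [ 0.51060337 -0.03809527  0.08075349] [0.55663616 0.11299504 0.12329643]
((0.5283651947975159, 0.03733041509985924), (0.14890190958976746, 0.03347322344779968), 80.71311950683594)
jar 561 [ 0.50103502 -0.07030478  0.11375226] ((0.5209110975265503, -0.010231658816337585), (0.24029864370822906, 0.08399312198162079), 80.108154296875)
collar 427 [ 0.49818207 -0.07144101  0.05962215] ((0.4997599422931671, -0.071088507771492), (0.1330750733613968, 0.15859749913215637), 5.523681640625)
pump 436 [ 0.51998453 -0.01162497  0.08763524] ((0.5042216777801514, -0.03005162626504898), (0.15371055901050568, 0.08444100618362427), 89.63175201416016)
side captop 381 [ 0.50415228 -0.09110499  0.16669588] 0.16719788480930797 [ 0.47508026 -0.11994777  0.15810535] [ 0.5359138  -0.05942743  0.17147372]
(0.5061434507369995, -0.09000739455223083) 0.031163610517978668
pad 69 [0.53658433 0.0950195  0.11540753] [ 0.50111032 -0.1178597   0.11032826] [0.55085325 0.1097419  0.14850075]
((0.512581467628479, -0.0029303282499313354), (0.2290986031293869, 0.02958415076136589), 76.94209289550781)
jar 498 [ 0.49391652 -0.08033468  0.11428575] ((0.5196834802627563, -0.008698239922523499), (0.24589774012565613, 0.08384894579648972), 80.1368408203125)
collar 339 [ 0.48132541 -0.10503251  0.05996565] ((0.4740440547466278, -0.08015425503253937), (0.09193864464759827, 0.18585988879203796), 28.9804630279541)
pump 268 [ 0.5076325  -0.03321356  0.08826066] ((0.5037572979927063, -0.044525086879730225), (0.17844614386558533, 0.08205350488424301), 87.32715606689453)
```

View pics/crop.png

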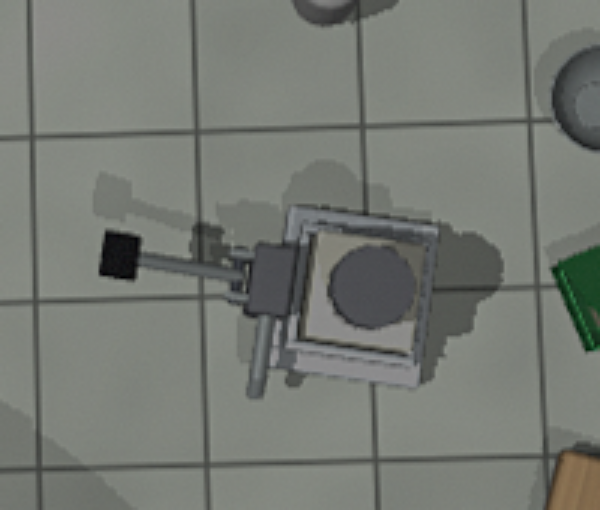

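The crop confirms it: the pad is at (120,255) and the cap at (373,285), with the dispenser yawed about -0.17. That puts the cap axis near (0.506, -0.089) and the pad near (0.538, 0.098). First I travel over to the pad with the gripper shutting.

Emit:
step_arm:
  plan:
    - {"dr": [0, 0, 0], "translation": [-0.4, -0.3, 0], "claw": 0}
    - {"dr": [0, 0, 0], "translation": [-0.8, -0.6, 0], "claw": 0}
    - {"dr": [0, 0, 0], "translation": [-0.96, -0.73, 0], "claw": 0}
    - {"dr": [0, 0, 0], "translation": [-0.96, -0.73, 0], "claw": 0}

```text
clock: 0.5
tcp_pos: [0.2634, 0.4923, 0.2384]
orientation: [-3.138, 0.003, 2.825]
wrist_force: [-0.0, 0.2, 0.3]
grip_width: 0.658
grasp_force: 0.0
```

Emit:
step_arm:
  plan:
    - {"dr": [0, 0, 0], "translation": [-0.4, -0.3, 0], "claw": 0}
    - {"dr": [0, 0, 0], "translation": [-0.8, -0.6, 0], "claw": 0}
    - {"dr": [0, 0, 0], "translation": [-0.96, -0.73, 0], "claw": 0}
    - {"dr": [0, 0, 0], "translation": [-0.96, -0.73, 0], "claw": 0}

```text
clock: 0.9
tcp_pos: [0.3311, 0.3951, 0.2385]
orientation: [-3.14, 0.001, 2.826]
wrist_force: [0.0, 0.8, -0.7]
grip_width: 0.3
grasp_force: 0.0
```

Emit:
step_arm:
  plan:
    - {"dr": [0, 0, 0], "translation": [-0.4, -0.3, 0], "claw": 0}
    - {"dr": [0, 0, 0], "translation": [-0.8, -0.6, 0], "claw": 0}
    - {"dr": [0, 0, 0], "translation": [-0.96, -0.73, 0], "claw": 0}
    - {"dr": [0, 0, 0], "translation": [-0.96, -0.73, 0], "claw": 0}

```text
clock: 1.3
tcp_pos: [0.3996, 0.2976, 0.2386]
orientation: [-3.141, 0.0, 2.827]
wrist_force: [-0.1, 0.2, 0.8]
grip_width: 0.0
grasp_force: 0.0
```

Emit:
step_arm:
  plan:
    - {"dr": [0, 0, 0], "translation": [-0.4, -0.3, 0], "claw": 0}
    - {"dr": [0, 0, 0], "translation": [-0.8, -0.6, 0], "claw": 0}
    - {"dr": [0, 0, 0], "translation": [-0.96, -0.73, 0], "claw": 0}
    - {"dr": [0, 0, 0], "translation": [-0.96, -0.73, 0], "claw": 0}

```text
clock: 1.7
tcp_pos: [0.4688, 0.1997, 0.2386]
orientation: [3.141, 0.001, 2.828]
wrist_force: [-1.0, 0.5, 0.6]
grip_width: 0.005
grasp_force: 0.0
```

Emit:
step_arm:
  plan:
    - {"dr": [0, 0, 0.19], "translation": [-0.4, -0.3, 0], "claw": 0}
    - {"dr": [0, 0, 0.38], "translation": [-0.8, -0.6, 0], "claw": 0}
    - {"dr": [0, 0, 0.57], "translation": [-0.96, -0.73, 0], "claw": 0}
    - {"dr": [0, 0, 0.76], "translation": [-0.96, -0.73, 0], "claw": 0}
    - {"dr": [0, 0, 0.9], "translation": [-0.96, -0.73, 0], "claw": 0}
    - {"dr": [0, 0, 0.9], "translation": [-0.96, -0.73, 0], "claw": 0}

```text
clock: 2.3
tcp_pos: [0.536, 0.1055, 0.2386]
orientation: [3.14, -0.002, 2.129]
wrist_force: [0.2, 0.2, 0.4]
grip_width: 0.004
grasp_force: 0.0
```

Emit:
step_arm:
  plan:
    - {"dr": [0, 0, 0.19], "translation": [-0.066, -0.017, 0.3], "claw": 0}
    - {"dr": [0, 0, 0.38], "translation": [-0.066, -0.017, 0.6], "claw": 0}
    - {"dr": [0, 0, 0.57], "translation": [-0.066, -0.017, 0.85], "claw": 0}
    - {"dr": [0, 0, 0.76], "translation": [-0.066, -0.017, 0.85], "claw": 0}
    - {"dr": [0, 0, 0.93], "translation": [-0.066, -0.017, 0.85], "claw": 0}
    - {"dr": [0, 0, 0.93], "translation": [-0.066, -0.017, 0.85], "claw": 0}

```text
clock: 2.9
tcp_pos: [0.5381, 0.0976, 0.1532]
orientation: [-3.141, -0.001, 1.4]
wrist_force: [-0.4, 0.6, 0.7]
grip_width: 0.003
grasp_force: 0.0
```

```bash
python3 - <<'E'
from h import *
s=arm.sense();print({k:np.round(s[k],3) for k in('clock','joint_pos','tcp_pos','orientation','wrist_force')})
c=snap('side','s1.png');w=snap('wrist','w1.png')
cv2.imwrite('pics/sw1.png',np.hstack([cv2.resize(c['image'][150:330,200:400],(400,360)),cv2.resize(w['image'],(400,360))])[:,:,::-1])
E
```

```text
{'clock': np.float64(2.9), 'joint_pos': array([-0.346,  0.716,  0.138,  1.894, -0.179,  0.544, -0.258]), 'tcp_pos': array([0.538, 0.098, 0.153]), 'orientation': array([-3.141e+00, -1.000e-03,  1.400e+00]), 'wrist_force': array([-0.445,  0.564,  0.732])}
```

View pics/sw1.png

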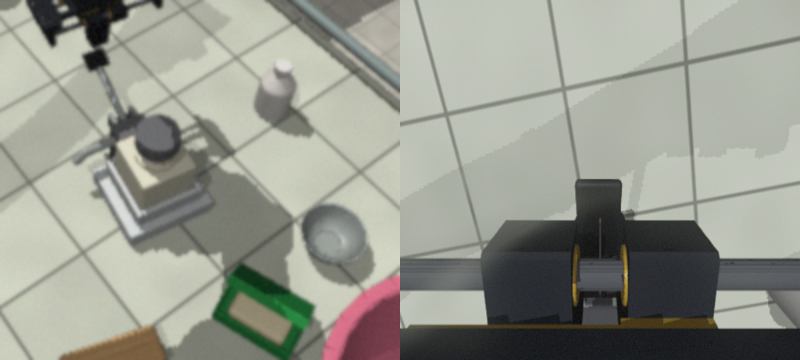

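Side view: the fingers are directly above the pad at (95,60). Wrist view: the pad is under the fingertips at (600,200). Now pushing down.

Emit:
step_arm:
  plan:
    - {"dr": [0, 0, 0], "translation": [0, 0, 0.25], "claw": 0}
    - {"dr": [0, 0, 0], "translation": [0, 0, 0.4], "claw": 0}
    - {"dr": [0, 0, 0], "translation": [0, 0, 0.55], "claw": 0}
    - {"dr": [0, 0, 0], "translation": [0, 0, 0.65], "claw": 0}
    - {"dr": [0, 0, 0], "translation": [0, 0, 0.75], "claw": 0}
    - {"dr": [0, 0, 0], "translation": [0, 0, 0.85], "claw": 0}
    - {"dr": [0, 0, 0], "translation": [0, 0, 0.93], "claw": 0}
    - {"dr": [0, 0, 0], "translation": [0, 0, 0.93], "claw": 0}

```text
clock: 3.8
tcp_pos: [0.539, 0.0953, 0.0606]
orientation: [3.141, -0.001, 1.396]
wrist_force: [0.6, 2.7, 7.8]
grip_width: 0.008
grasp_force: 3.6
```

Emit:
step_arm:
  plan:
    - {"dr": [0, 0, 0], "translation": [0, 0, 0.03], "claw": 0}
    - {"dr": [0, 0, 0], "translation": [0, 0, 0.05], "claw": 0}
    - {"dr": [0, 0, 0], "translation": [0, 0, 0.05], "claw": 0}

```text
clock: 4.1
tcp_pos: [0.5389, 0.0945, 0.0563]
orientation: [3.141, -0.001, 1.395]
wrist_force: [-1.6, 0.9, 8.0]
grip_width: 0.006
grasp_force: 3.9
```

Emit:
step_arm:
  plan:
    - {"dr": [0, 0, 0], "translation": [0, 0, 0.02], "claw": 0}
    - {"dr": [0, 0, 0], "translation": [0, 0, 0.04], "claw": 0}
    - {"dr": [0, 0, 0], "translation": [0, 0, 0.04], "claw": 0}

```text
clock: 4.4
tcp_pos: [0.5388, 0.0937, 0.0526]
orientation: [3.141, 0.0, 1.395]
wrist_force: [-1.5, 0.2, 9.5]
grip_width: 0.002
grasp_force: 4.9
```

Emit:
step_arm:
  plan:
    - {"dr": [0, 0, 0], "translation": [0, 0, 0.02], "claw": 0}
    - {"dr": [0, 0, 0], "translation": [0, 0, 0.03], "claw": 0}
    - {"dr": [0, 0, 0], "translation": [0, 0, 0.03], "claw": 0}

```text
clock: 4.7
tcp_pos: [0.5388, 0.0935, 0.0516]
orientation: [3.14, -0.0, 1.394]
wrist_force: [-5.2, -1.2, 28.1]
grip_width: 0.005
grasp_force: 13.6
```

The force jumped to 28 N at z = 0.0516, so the lever is at its stop. Now I let it rise and check it.

Emit:
step_arm:
  plan:
    - {"dr": [0, 0, 0], "translation": [0, 0, -0.1], "claw": 0}
    - {"dr": [0, 0, 0], "translation": [0, 0, -0.3], "claw": 0}
    - {"dr": [0, 0, 0], "translation": [0, 0, -0.5], "claw": 0}
    - {"dr": [0, 0, 0], "translation": [0, 0, -0.7], "claw": 0}
    - {"dr": [0, 0, 0], "translation": [0, 0, -0.9], "claw": 0}
    - {"dr": [0, 0, 0], "translation": [0, 0, -1], "claw": 0}

```text
clock: 5.3
tcp_pos: [0.5391, 0.0941, 0.1502]
orientation: [3.14, -0.0, 1.395]
wrist_force: [0.4, 0.3, 0.5]
grip_width: 0.004
grasp_force: 0.0
```

Emit:
step_arm:
  plan:
    - {"dr": [0, 0, 0], "translation": [0, 0, -0.3], "claw": 0.5}
    - {"dr": [0, 0, 0], "translation": [0, 0, -0.6], "claw": 1}
    - {"dr": [0, 0, 0], "translation": [0, 0, -0.8], "claw": 1}
    - {"dr": [0, 0, 0], "translation": [0, 0, -0.8], "claw": 1}

```text
clock: 5.7
tcp_pos: [0.5401, 0.0943, 0.2308]
orientation: [3.137, -0.002, 1.394]
wrist_force: [0.6, -0.3, -0.2]
grip_width: 0.345
grasp_force: 0.0
```

```bash
python3 - <<'E'
from h import *
s=arm.sense();print({k:np.round(s[k],3) for k in('clock','joint_pos','tcp_pos','orientation','wrist_force')})
c=snap('side','s2.png');p=cloud(c);im=c['image'].astype(int)
m=(abs(p[...,0]-.538)<.03)&(abs(p[...,1]-.097)<.03)&(im.max(-1)<45)&(p[...,2]<.16)
print(m.sum(),np.median(p[m],0))
m=(p[...,0]>.4)&(p[...,0]<.6)&(p[...,1]<-.03)&(p[...,1]>-.15)&(p[...,2]>.158)&(p[...,2]<.185)
q=p[m]
print(cv2.minEnclosingCircle(q[:,:2].astype(np.float32)))
t=R.from_euler('xyz',s['orientation']).as_matrix()
print((t.T@(np.array([.5065,-.089,.24])-s['tcp_pos']))/.1)
E
```

```text
{'clock': np.float64(5.7), 'joint_pos': array([-0.368,  0.602,  0.181,  1.825, -0.154,  0.724, -0.279]), 'tcp_pos': array([0.54 , 0.094, 0.231]), 'orientation': array([ 3.137e+00, -2.000e-03,  1.394e+00]), 'wrist_force': array([ 0.646, -0.342, -0.247])}
71 [0.53529274 0.0949254  0.11559779]
((0.5057053565979004, -0.08966191858053207), 0.03084307536482811)
[-1.86312126 -0.00777803 -0.09474354]
```

The lever is back up (pad at 0.1156). Moving over the cap.

Emit:
step_arm:
  plan:
    - {"dr": [0, 0, 0], "translation": [-0.4, 0, 0], "claw": 1}
    - {"dr": [0, 0, 0], "translation": [-0.8, 0, 0], "claw": 1}
    - {"dr": [0, 0, 0], "translation": [-0.93, 0, 0], "claw": 1}
    - {"dr": [0, 0, 0], "translation": [-0.93, 0, 0], "claw": 1}

```text
clock: 6.15
tcp_pos: [0.5209, 0.0002, 0.2275]
orientation: [-3.139, 0.002, 1.389]
wrist_force: [0.3, 0.7, 0.6]
grip_width: 0.753
grasp_force: 0.0
```

```bash
python3 - <<'E'
from h import *
s=arm.sense();c=snap('wrist','w2.png')
t=np.eye(4);t[:3,:3]=R.from_euler('xyz',s['orientation']).as_matrix();t[:3,3]=s['tcp_pos']
p=cloud(c,t@c['tool_from_camera']);
m=(p[...,0]>.44)&(p[...,0]<.57)&(p[...,1]<-.03)&(p[...,1]>-.15)&(p[...,2]>.158)&(p[...,2]<.185)
q=p[m];print(s['tcp_pos'],s['orientation'],len(q))
if len(q)>50: print(cv2.minEnclosingCircle(q[:,:2].astype(np.float32)),q.mean(0),np.median(q[:,2]))
E
```

```text
[5.20884665e-01 1.95600489e-04 2.27537157e-01] [-3.13901449e+00  1.68581224e-03  1.38919963e+00] 2460
((0.5041415095329285, -0.08691377937793732), 0.03119000978767872) [ 0.50277882 -0.09537603  0.16634223] 0.16636581068693
```

View pics/w2.png

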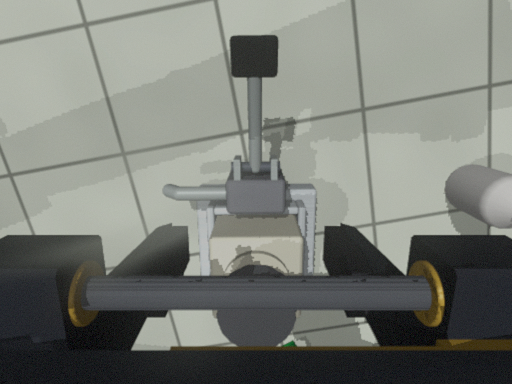

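The wrist view shows the cap at (256,305) between the open fingers' sides, with the lever up at (255,57). Going over the cap axis, then down.

Emit:
step_arm:
  plan:
    - {"dr": [0, 0, 0], "translation": [-0.45, 0.01, 0], "claw": 1}
    - {"dr": [0, 0, 0], "translation": [-0.8, 0.015, 0], "claw": 1}
    - {"dr": [0, 0, 0], "translation": [-0.905, 0.017, 0], "claw": 1}
    - {"dr": [0, 0, 0], "translation": [-0.905, 0.017, 0], "claw": 1}
    - {"dr": [0, 0, 0], "translation": [-0.905, 0.017, 0], "claw": 1}

```text
clock: 6.7
tcp_pos: [0.5085, -0.0839, 0.2283]
orientation: [-3.141, -0.002, 1.397]
wrist_force: [0.1, -0.3, -0.7]
grip_width: 1.0
grasp_force: 0.0
```

Emit:
step_arm:
  plan:
    - {"dr": [0, 0, 0], "translation": [0, 0, 0.25], "claw": 1}
    - {"dr": [0, 0, 0], "translation": [0, 0, 0.45], "claw": 1}
    - {"dr": [0, 0, 0], "translation": [0, 0, 0.5], "claw": 1}
    - {"dr": [0, 0, 0], "translation": [0, 0, 0.5], "claw": 1}

```text
clock: 7.1
tcp_pos: [0.5079, -0.0846, 0.1781]
orientation: [-3.14, -0.001, 1.396]
wrist_force: [-0.5, 0.5, 0.6]
grip_width: 0.997
grasp_force: 0.0
```

```bash
python3 - <<'E'
from h import *
s=arm.sense();print({k:np.round(s[k],4) for k in('clock','joint_pos','tcp_pos','orientation','wrist_force')})
t=R.from_euler('xyz',s['orientation']).as_matrix()
print((t.T@(np.array([.5060,-.0893,.136])-s['tcp_pos']))/.1)
E
```

```text
{'clock': np.float64(7.1), 'joint_pos': array([ 1.1000e-03,  6.4300e-01,  1.2170e-01,  1.9656e+00, -1.4360e-01,
        5.4270e-01,  4.7600e-02]), 'tcp_pos': array([ 0.5079, -0.0846,  0.1781]), 'orientation': array([-3.1399e+00, -1.0000e-03,  1.3964e+00]), 'wrist_force': array([-0.4818,  0.4767,  0.6409])}
[-0.04951186 -0.00952872  0.42102669]
```

Emit:
step_arm:
  plan:
    - {"dr": [0, 0, 0], "translation": [-0.05, -0.01, 0], "claw": 1}
    - {"dr": [0, 0, 0], "translation": [-0.05, -0.01, 0.2], "claw": 1}
    - {"dr": [0, 0, 0], "translation": [-0.05, -0.01, 0.42], "claw": 1}
    - {"dr": [0, 0, 0], "translation": [-0.05, -0.01, 0.42], "claw": 1}
    - {"dr": [0, 0, 0], "translation": [-0.05, -0.01, 0.42], "claw": 1}

```text
clock: 7.6
tcp_pos: [0.5063, -0.0916, 0.1375]
orientation: [3.141, -0.0, 1.393]
wrist_force: [0.6, 0.2, 0.3]
grip_width: 0.999
grasp_force: 0.0
```

Emit:
step_arm:
  plan:
    - {"dr": [0, 0, 0], "translation": [0, 0, 0], "claw": 0.5}
    - {"dr": [0, 0, 0], "translation": [0, 0, 0], "claw": 0.5}
    - {"dr": [0, 0, 0], "translation": [0, 0, 0], "claw": 0.5}
    - {"dr": [0, 0, 0], "translation": [0, 0, 0], "claw": 0.5}
    - {"dr": [0, 0, 0], "translation": [0, 0, 0], "claw": 0.5}
  grip_force: 10

```text
clock: 8.1
tcp_pos: [0.5048, -0.0912, 0.137]
orientation: [-3.139, -0.0, 1.393]
wrist_force: [-5.1, 0.5, 5.2]
grip_width: 0.678
grasp_force: 10.0
```

The width of 59.7 mm means the pads sit on flats. There is a small centring error, so I correct it and grip firmly.

Emit:
step_arm:
  plan:
    - {"dr": [0, 0, 0], "translation": [0, 0, 0], "claw": 0.9}
    - {"dr": [0, 0, 0], "translation": [0.018, -0.02, 0], "claw": 0.9}
    - {"dr": [0, 0, 0], "translation": [0.018, -0.02, 0], "claw": 0.9}

```text
clock: 8.4
tcp_pos: [0.5046, -0.089, 0.1367]
orientation: [3.141, -0.0, 1.394]
wrist_force: [0.1, 0.8, 0.3]
grip_width: 0.9
grasp_force: 0.0
```

Emit:
step_arm:
  plan:
    - {"dr": [0, 0, 0], "translation": [0, 0, 0], "claw": 0.5}
    - {"dr": [0, 0, 0], "translation": [0, 0, 0], "claw": 0.5}
    - {"dr": [0, 0, 0], "translation": [0, 0, 0], "claw": 0.5}
    - {"dr": [0, 0, 0], "translation": [0, 0, 0], "claw": 0.5}
  grip_force: 10

```text
clock: 8.8
tcp_pos: [0.5045, -0.0893, 0.1367]
orientation: [3.141, -0.0, 1.393]
wrist_force: [0.7, -0.1, 0.2]
grip_width: 0.683
grasp_force: 10.0
```

```bash
python3 - <<'E'
from h import *
s=arm.sense();print({k:np.round(s[k],4) for k in('clock','joint_pos','tcp_pos','orientation','wrist_force','ft_torque')})
E
```

```text
{'clock': np.float64(8.8), 'joint_pos': array([ 0.0243,  0.7104,  0.0997,  2.0058, -0.1556,  0.4322,  0.0641]), 'tcp_pos': array([ 0.5045, -0.0893,  0.1367]), 'orientation': array([ 3.1412e+00, -1.0000e-04,  1.3933e+00]), 'wrist_force': array([ 0.6634, -0.0933,  0.209 ]), 'ft_torque': array([-0.0845, -0.0347, -0.0711])}
```

Emit:
step_arm:
  plan:
    - {"dr": [0, 0, 0], "translation": [0, 0, 0], "claw": 0.5}
    - {"dr": [0, 0, 0], "translation": [0, 0, 0], "claw": 0.5}
    - {"dr": [0, 0, -0.08], "translation": [0, 0, -0.001], "claw": 0.5}
    - {"dr": [0, 0, -0.16], "translation": [0, 0, -0.003], "claw": 0.5}
    - {"dr": [0, 0, -0.24], "translation": [0, 0, -0.004], "claw": 0.5}
    - {"dr": [0, 0, -0.24], "translation": [0, 0, -0.004], "claw": 0.5}
  grip_force: 50

```text
clock: 9.4
tcp_pos: [0.5046, -0.0895, 0.1371]
orientation: [3.141, 0.0, 1.582]
wrist_force: [0.7, -1.1, -1.6]
grip_width: 0.675
grasp_force: 49.9
```

```bash
cat > st.py <<'E'
from h import *
s=arm.sense();print({k:np.round(s[k],4) for k in('clock','joint_pos','tcp_pos','orientation','wrist_force','ft_torque','grip_width','grasp_force')})
E
python3 st.py
```

```text
{'clock': np.float64(9.4), 'joint_pos': array([ 0.0535,  0.707 ,  0.0524,  2.004 , -0.0815,  0.432 ,  0.1789]), 'tcp_pos': array([ 0.5046, -0.0895,  0.1371]), 'orientation': array([3.1411, 0.    , 1.5823]), 'wrist_force': array([ 0.7049, -1.0803, -1.5653]), 'ft_torque': array([-0.2404, -0.1044,  0.0365]), 'grip_width': np.float64(0.6753), 'grasp_force': np.float64(49.8923)}
```

Emit:
step_arm:
  plan:
    - {"dr": [0, 0, -0.12], "translation": [0, 0, -0.002], "claw": 0.5}
    - {"dr": [0, 0, -0.24], "translation": [0, 0, -0.004], "claw": 0.5}
    - {"dr": [0, 0, -0.36], "translation": [0, 0, -0.006], "claw": 0.5}
    - {"dr": [0, 0, -0.48], "translation": [0, 0, -0.008], "claw": 0.5}

```text
clock: 9.8
tcp_pos: [0.5048, -0.0899, 0.1379]
orientation: [3.141, 0.001, 1.96]
wrist_force: [1.3, -1.8, -2.2]
grip_width: 0.67
grasp_force: 50.0
```

```bash
python3 st.py
```

```text
{'clock': np.float64(9.8), 'joint_pos': array([ 0.1117,  0.7031, -0.0419,  2.0001,  0.0651,  0.4387,  0.41  ]), 'tcp_pos': array([ 0.5048, -0.0899,  0.1379]), 'orientation': array([3.141e+00, 9.000e-04, 1.960e+00]), 'wrist_force': array([ 1.3474, -1.8223, -2.2249]), 'ft_torque': array([-0.3905, -0.2298, -0.1966]), 'grip_width': np.float64(0.6703), 'grasp_force': np.float64(49.9753)}
```

Emit:
step_arm:
  plan:
    - {"dr": [0, 0, -0.12], "translation": [0, 0, -0.002], "claw": 0.5}
    - {"dr": [0, 0, -0.24], "translation": [0, 0, -0.004], "claw": 0.5}
    - {"dr": [0, 0, -0.36], "translation": [0, 0, -0.006], "claw": 0.5}
    - {"dr": [0, 0, -0.48], "translation": [0, 0, -0.008], "claw": 0.5}

```text
clock: 10.2
tcp_pos: [0.5055, -0.0897, 0.1388]
orientation: [3.14, 0.002, 2.337]
wrist_force: [2.8, -0.9, -1.9]
grip_width: 0.676
grasp_force: 50.0
```

```bash
python3 st.py
```

```text
{'clock': np.float64(10.2), 'joint_pos': array([ 0.1718,  0.7027, -0.1398,  1.9957,  0.2071,  0.4542,  0.6447]), 'tcp_pos': array([ 0.5055, -0.0897,  0.1388]), 'orientation': array([3.1402e+00, 1.8000e-03, 2.3371e+00]), 'wrist_force': array([ 2.8327, -0.9115, -1.9396]), 'ft_torque': array([-0.1836, -0.4628, -0.1859]), 'grip_width': np.float64(0.6761), 'grasp_force': np.float64(49.9754)}
```

Emit:
step_arm:
  plan:
    - {"dr": [0, 0, -0.13], "translation": [0, 0, -0.002], "claw": 0.5}
    - {"dr": [0, 0, -0.26], "translation": [0, 0, -0.004], "claw": 0.5}
    - {"dr": [0, 0, -0.39], "translation": [0, 0, -0.006], "claw": 0.5}
    - {"dr": [0, 0, -0.52], "translation": [0, 0, -0.008], "claw": 0.5}
    - {"dr": [0, 0, -0.65], "translation": [0, 0, -0.01], "claw": 0.5}
    - {"dr": [0, 0, -0.76], "translation": [0, 0, -0.012], "claw": 0.5}

```text
clock: 10.8
tcp_pos: [0.5062, -0.0889, 0.1403]
orientation: [3.14, 0.003, 2.935]
wrist_force: [2.9, 1.3, -0.5]
grip_width: 0.676
grasp_force: 49.9
```

```bash
python3 st.py;python3 - <<'E'
from h import *
c=snap('side','s3.png')
cv2.imwrite('pics/s3c.png',cv2.resize(c['image'][170:290,210:350],None,fx=4,fy=4)[:,:,::-1])
E
```

```text
{'clock': np.float64(10.8), 'joint_pos': array([ 0.2707,  0.7106, -0.3026,  1.989 ,  0.4172,  0.4978,  1.0321]), 'tcp_pos': array([ 0.5062, -0.0889,  0.1403]), 'orientation': array([3.1401, 0.0035, 2.9352]), 'wrist_force': array([ 2.9171,  1.281 , -0.5464]), 'ft_torque': array([ 0.1641, -0.556 , -0.0282]), 'grip_width': np.float64(0.6756), 'grasp_force': np.float64(49.9485)}
```

View pics/s3c.png

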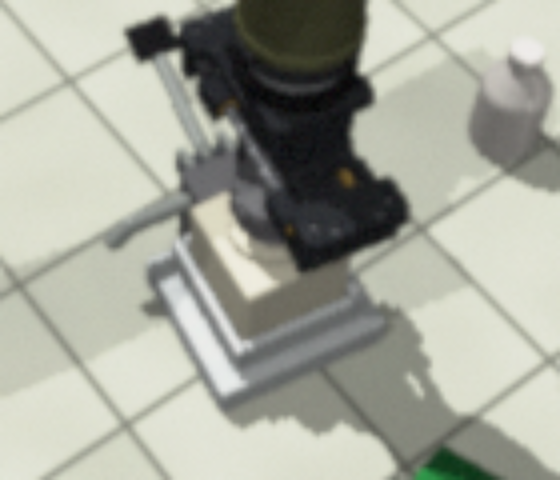

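The jar is still seated in its collar and the cap is in the fingers at (260,205). About 1.54 rad is done, so I go on in small steps.

Emit:
step_arm:
  plan:
    - {"dr": [0, 0, -0.06], "translation": [0, 0, -0.001], "claw": 0.5}
    - {"dr": [0, 0, -0.13], "translation": [0, 0, -0.002], "claw": 0.5}

```text
clock: 11.05
tcp_pos: [0.5053, -0.0885, 0.1403]
orientation: [3.14, 0.002, 3.035]
wrist_force: [2.6, 1.3, -1.2]
grip_width: 0.677
grasp_force: 49.9
```

```bash
python3 st.py
```

```text
{'clock': np.float64(11.05), 'joint_pos': array([ 0.2872,  0.7132, -0.3305,  1.9891,  0.4493,  0.5079,  1.0989]), 'tcp_pos': array([ 0.5053, -0.0885,  0.1403]), 'orientation': array([3.1404e+00, 1.9000e-03, 3.0348e+00]), 'wrist_force': array([ 2.6272,  1.3455, -1.1604]), 'ft_torque': array([ 0.333 , -0.5503, -0.0023]), 'grip_width': np.float64(0.6774), 'grasp_force': np.float64(49.9383)}
```

Emit:
step_arm:
  plan:
    - {"dr": [0, 0, -0.06], "translation": [0, 0, -0.001], "claw": 0.5}
    - {"dr": [0, 0, -0.13], "translation": [0, 0, -0.002], "claw": 0.5}

```text
clock: 11.25
tcp_pos: [0.5053, -0.0885, 0.1405]
orientation: [3.14, 0.002, 3.137]
wrist_force: [2.5, 2.0, -0.5]
grip_width: 0.675
grasp_force: 49.9
```

```bash
python3 st.py
```

```text
{'clock': np.float64(11.25), 'joint_pos': array([ 0.3044,  0.7161, -0.3591,  1.9881,  0.4819,  0.5183,  1.1687]), 'tcp_pos': array([ 0.5053, -0.0885,  0.1405]), 'orientation': array([3.1405e+00, 1.9000e-03, 3.1370e+00]), 'wrist_force': array([ 2.5068,  1.9619, -0.4744]), 'ft_torque': array([ 0.3177, -0.5477, -0.0616]), 'grip_width': np.float64(0.675), 'grasp_force': np.float64(49.9412)}
```

Emit:
step_arm:
  plan:
    - {"dr": [0, 0, -0.06], "translation": [0, 0, -0.001], "claw": 0.5}
    - {"dr": [0, 0, -0.13], "translation": [0, 0, -0.002], "claw": 0.5}

```text
clock: 11.45
tcp_pos: [0.5053, -0.0884, 0.1407]
orientation: [3.141, 0.002, -3.044]
wrist_force: [2.6, 1.6, -0.6]
grip_width: 0.676
grasp_force: 49.9
```

```bash
python3 st.py
```

```text
{'clock': np.float64(11.45), 'joint_pos': array([ 0.3217,  0.7194, -0.3879,  1.9871,  0.5135,  0.5293,  1.2393]), 'tcp_pos': array([ 0.5053, -0.0884,  0.1407]), 'orientation': array([ 3.1406e+00,  1.9000e-03, -3.0440e+00]), 'wrist_force': array([ 2.6037,  1.6343, -0.5506]), 'ft_torque': array([ 0.3343, -0.4643, -0.0081]), 'grip_width': np.float64(0.6756), 'grasp_force': np.float64(49.9434)}
```

Total turn is 1.85 rad and the torque is near zero. Trying a gentle lift.

Emit:
step_arm:
  plan:
    - {"dr": [0, 0, -0.05], "translation": [0, 0, -0.006], "claw": 0.5}
    - {"dr": [0, 0, -0.05], "translation": [0, 0, -0.015], "claw": 0.5}
    - {"dr": [0, 0, -0.05], "translation": [0, 0, -0.02], "claw": 0.5}
    - {"dr": [0, 0, -0.05], "translation": [0, 0, -0.02], "claw": 0.5}

```text
clock: 11.85
tcp_pos: [0.5043, -0.0891, 0.1425]
orientation: [3.141, -0.0, -3.006]
wrist_force: [2.3, 1.5, -1.9]
grip_width: 0.677
grasp_force: 49.9
```

```bash
python3 st.py
```

```text
{'clock': np.float64(11.85), 'joint_pos': array([ 0.3305,  0.7178, -0.4009,  1.9863,  0.5229,  0.5393,  1.2689]), 'tcp_pos': array([ 0.5043, -0.0891,  0.1425]), 'orientation': array([ 3.1414e+00, -1.0000e-04, -3.0056e+00]), 'wrist_force': array([ 2.265 ,  1.4749, -1.9363]), 'ft_torque': array([ 0.284 , -0.349 ,  0.0223]), 'grip_width': np.float64(0.6775), 'grasp_force': np.float64(49.9335)}
```

Emit:
step_arm:
  plan:
    - {"dr": [0, 0, 0], "translation": [0, 0, -0.03], "claw": 0.5}
    - {"dr": [0, 0, 0], "translation": [0, 0, -0.06], "claw": 0.5}
    - {"dr": [0, 0, 0], "translation": [0, 0, -0.1], "claw": 0.5}
    - {"dr": [0, 0, 0], "translation": [0, 0, -0.1], "claw": 0.5}

```text
clock: 12.25
tcp_pos: [0.5038, -0.09, 0.153]
orientation: [-3.141, -0.001, -3.005]
wrist_force: [0.4, 0.1, -1.2]
grip_width: 0.676
grasp_force: 49.9
```

```bash
python3 st.py
```

```text
{'clock': np.float64(12.25), 'joint_pos': array([ 0.3408,  0.7011, -0.4152,  1.9789,  0.5095,  0.5653,  1.2818]), 'tcp_pos': array([ 0.5038, -0.09  ,  0.153 ]), 'orientation': array([-3.1406e+00, -9.0000e-04, -3.0054e+00]), 'wrist_force': array([ 0.416 ,  0.1181, -1.2237]), 'ft_torque': array([ 0.0023, -0.0382,  0.0348]), 'grip_width': np.float64(0.6761), 'grasp_force': np.float64(49.9174)}
```

Cap is free: the measured load is only about its own weight. I lift the rest of the way and recentre by about 2 mm, because the threaded axis held the TCP at (0.5054, -0.0884).

Emit:
step_arm:
  plan:
    - {"dr": [0, 0, 0], "translation": [-0.01, 0.008, -0.05], "claw": 0.5}
    - {"dr": [0, 0, 0], "translation": [-0.018, 0.015, -0.1], "claw": 0.5}
    - {"dr": [0, 0, 0], "translation": [-0.018, 0.015, -0.15], "claw": 0.5}
    - {"dr": [0, 0, 0], "translation": [-0.018, 0.015, -0.15], "claw": 0.5}
    - {"dr": [0, 0, 0], "translation": [-0.018, 0.015, -0.15], "claw": 0.5}
    - {"dr": [0, 0, 0], "translation": [-0.018, 0.015, -0.15], "claw": 0.5}

```text
clock: 12.85
tcp_pos: [0.5057, -0.0876, 0.1674]
orientation: [3.142, -0.0, -3.005]
wrist_force: [0.2, 0.2, -0.5]
grip_width: 0.674
grasp_force: 49.9
```

```bash
python3 st.py;python3 - <<'E'
from h import *
c=snap('side','s4.png');p=cloud(c)
s=arm.sense()
cv2.imwrite('pics/s4c.png',cv2.resize(c['image'][170:290,210:350],None,fx=4,fy=4)[:,:,::-1])
# jar body top height & rim check
m=(p[...,0]>.44)&(p[...,0]<.56)&(p[...,1]<-.04)&(p[...,1]>-.15)
for a,b in((.055,.065),(.108,.12),(.146,.156)):
    q=p[m&(p[...,2]>a)&(p[...,2]<b)]; print(len(q),np.median(q,0) if len(q) else 0)
E
```

```text
{'clock': np.float64(12.85), 'joint_pos': array([ 0.3499,  0.6807, -0.4359,  1.9627,  0.4881,  0.6026,  1.2978]), 'tcp_pos': array([ 0.5057, -0.0876,  0.1674]), 'orientation': array([ 3.1416e+00, -4.0000e-04, -3.0047e+00]), 'wrist_force': array([ 0.2111,  0.1784, -0.4879]), 'ft_torque': array([ 0.0447, -0.0373,  0.0052]), 'grip_width': np.float64(0.6741), 'grasp_force': np.float64(49.9174)}
270 [ 0.47021015 -0.12891556  0.06043891]
415 [ 0.48471687 -0.11202432  0.11508951]
29 [ 0.48832378 -0.10086927  0.15170188]
```

View pics/s4c.png

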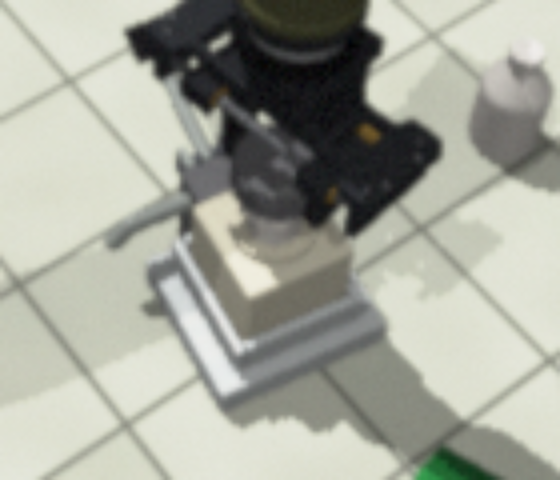

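The jar is seated with its rim at z ≈ 0.152, and the cap at (270,180) is held level about 2 cm above the neck. The lever is up. Handing in.

```bash
python3 -c "
from plant import arm
print(arm.close_job())"
```

```text
the job is handed in; nothing more can be done
None
```

I pressed the lever to its stop and let it spring back up, then unscrewed the cap and handed the job in after about 13 s; the gripper holds the cap level over the mouth with a gap of about 2 cm, and the jar is still seated in its collar.

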